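# Clamp the rice slab: run the loose hand nut down the press stud and snug it

## Robot

A 6-joint arm with a two-finger parallel gripper is mounted at the origin on the work surface. World frame = base frame: x ahead of the robot, y to its left, z up, the work surface at z = 0. Lengths are in mm, angles in rad, forces in N, time in s.
With the tool pointing down it reaches from about 350 to 975 mm from the base axis. Payload 17.4 kg.
Tool frame: the origin (TCP) lies midway between the tips of the shut fingers; the grasp point (between the pads) lies 19 mm behind it; z points along the fingers, y is the line along which they close (so a half turn about z gives the same grasp; the last joint's range is limited). The gripper opens to 85 mm and grips with 20 to 120 N. Pads are 22 mm wide; open, the fingers measure 114 mm over their backs; the gripper's body (76 mm by 85 mm) begins 54 mm behind the grasp point. The pads swing forward as they close: fully open they stand 13 mm farther back than shut.
Start: joints at [1.265, 0.116, 1.442, -0, 1.584, -0.038], TCP at [178.62, 650.943, 231.303] pointing down, gripper open.
Joint ranges: [-2.83, 2.83], [-0.83, 2.19], [0.07, 2.5], [-1.14, 4.28], [0.01, 3], [-2.97, 2.97]. Speed limits (rad/s): [1.89, 1.89, 2.22, 3.14, 3.14, 3.14].

## Interface

Orientations are given as a 3x3 rotation matrix whose columns are the frame's x, y, z axes.
In Python, from bench import sensors, cams, finish_job, cut_out, landmark_of gives the robot as it stands.
- The arm moves only by the tool servo_tool, never from a script. Its argument "deltas" is a list of rows, each an object of numbers: "x", "y", "z": the shift along the tool's x, y, z as a fraction of full scale; "wx", "wy", "wz": the turn, a rotation vector about the tool's x, y, z as a fraction of full scale. In form: [{"x": .., "y": .., "z": .., "wx": .., "wy": .., "wz": ..}, ...]. A call has 1 to 20 rows; each row shifts and turns the commanded pose from where the row before left it, along the tool's axes as they then stand; what a row does not reach is not made up. Full scale, the value 1, is 30 mm for a shift and 8 degrees for a turn. A row lasts 1/10 s, in which the tool goes at most 50 mm and 8.59 degrees, less where a joint would pass 70% of its speed; a pose out of reach is approached as far as the arm can. A call with a number of a shift or a turn outside -1 to 1 is refused whole. A call with a gripper value outside its range is refused whole. "jaw" is the opening, from -1 (shut) to 1 (fully open), so that 0 is half open, set as the call begins (left out, the last holds). The fingers move at their own pace and stop on an object; the grip force is fixed at half the most. Time passes only in rows, so rows that do not move let the fingers close. It gives the time, the measured TCP pose, the force, the opening and the grip force at its end, in the units of the state.
- sensors.read_state(): the state, without advancing time (a new reading comes with each control period).
- cams.get_image(name): name is "side" or "top" or "wrist"; returns the picture (480x640x3 uint8, red, green, blue); there is no depth.
- cams.calibration(name): a dict with "fovy" (degrees; the focal length in pixels is half the picture's height over the tangent of half this angle, whatever the lens; pixels are square), "cx", "cy" (the principal point, pixels), "rvec" (rotation vector, rad) and "tvec" (3), from world to camera coordinates, as OpenCV has them; the wrist camera has in their place "tool_from_camera" (4x4, takes a point from camera to tool coordinates, whose origin is the TCP and whose axes are the flange's). Camera axes: x right, y down, z forward; pixel columns grow to the right and rows downward; lengths in mm; the calibration is good to about 2 mm. A picture is of the moment at which its call begins: read the wrist's pose just before it. calibration takes no time and is no camera call.
- finish_job(): hands the job in; it is judged then, once.
Trained networks look in the newest picture that a camera, given by its name, has taken for a name from the list of things; names that differ only in an ending like _2 or _b are one class to them, and where a whole thing is asked for, a point or a joint stands for the part that bears it (a point fixed in the world has none). Each returns a list of dicts, best first, with "p" (0 to 1); they miss things now and then, are a little off and sometimes report something else, mostly with a low value. They report only what shows in the picture. A call takes as long as a camera call. They do not tell look-alikes from the thing itself.
- cut_out(camera, target): "region" (480x640 bool, what is visible of it).
- landmark_of(camera, target): "point" ([x, y, z] in mm, in world coordinates, good to about 4 mm: a listed point, or the origin of a listed thing).
The state is a dict: "time_s": time; "qpos": joint angles; "joint_vel": joint speeds; "tau": joint torques, N m; "position": TCP position; "orientation": TCP orientation; "ft_force": force on the tool from outside, world axes, zero at the start; "moment": the same for the moment, N m; "grip_width": opening from 0.0 (shut) to 1.0 (fully open); "grip_force": force on a finger pad.
Only numpy, scipy, OpenCV 4.12 (cv2) and the standard library are available. Lean on these libraries where they do the work, as an engineer would, in place of code of your own. Each camera call takes 0.05 s, during which the arm holds its last target. There are 200 camera calls.

## Task

Finish clamping the puffed-rice press: pick up the loose six-sided nut from the table, set it level on the bare stud and screw it down clockwise, counting the turns (a half to one and a quarter in all). It first carries the raised end of the clamp bar down with only light drag; once the resistance really rises because the lid bears on the slab, give it about an eighth of a turn more and no further, so that the slab is held but not crushed, and let go. Leave the wrapped pack, the scraper and the tamper alone.

Things in the scene. Friction and masses are not known exactly. Their poses are not given: they have to be found in the camera images.
- nut: Loose blackened-steel hexagonal hand nut lying flat on the table, right way up: 54 mm across flats, 62 across corners, 36 high, 0.35 kg, round 34 mm mouth. Origin: centre of its underside; z up along the bore, x square to one flat (flats face 0, 60, 120.. deg from x). A second such nut, already tight, sits on the press's other stud and stays there.
- nut_center (a point): Centre of the loose nut: on its bore axis, 18 mm above its underside. Good to grip across two opposite flats, 20 to 26 mm above the underside. Once on the stud it has about 1 mm of play sideways and up and down, so while the gripper pushes it down the thread carries nothing.
- stud_tip (a point): Point of the bare upright steel stud of the wooden press, about 139 mm above the table. Plain nose 19 mm thick, its top 6 mm a cone; 18 mm below the point begins a coarse right-hand thread, 30 mm over its crests, 16 mm down per clockwise turn; at which side it begins is unknown. A nut set on rests with its centre 10 to 19 mm below the point and needs 0.5 to 1.25 turns; let go too early it may lean.
- lid: Wooden lid with its clamp bar (330 x 62 mm, 22 thick). Origin: top of the bar on the axis of the tight nut; the bare stud passes through the bar 260 mm along -y of this frame. That end stands a few mm high, how far is not known; the nut pushes it down with 3 N of drag until the lid bears on the slab, then the bar bends, 9 N per mm (18 N per eighth of a turn). Over 60 N crushes the slab. Torque to turn the nut: about 0.01 to 0.02 N m per N.
- pack: Bystander: wrapped brick of puffed rice, 85 x 130 x 56 mm, with a paper band. Origin at the centre of its underside.
- scraper: Bystander: bench scraper, steel blade 85 x 140 mm with a round wooden grip, 22 mm high. Origin on the table under the blade's centre.
- tamper: Bystander: wooden hand tamper, 100 x 150 mm foot with a bar handle on top, 68 mm high. Origin at the centre of its underside.
There are look-alikes about, which are no part of the job. Of the things that look like the nut, the smallest one is meant.

How it is judged (in metres and radians):
On the way, in this order (a step that is already met when the one before it is completed fails the run):
1. the nut is set level on the bare stud (horizontal distance between nut_center and stud_tip below 0.004 m and z of nut_center in the frame of stud_tip below -0.007 m and angle between nut's own z axis and vertical below 0.15 rad), for 0.2 s.
2. the nut is screwed down until it pushes on the clamp bar (contact force between nut and lid above 1.5 N and horizontal distance between nut_center and stud_tip below 0.003 m), for 0.1 s.
At the end, for the whole second after the job is handed in: The nut sits level (within 0.05 rad) on the bare stud, its axis within 3 mm of the stud's, at rest and let go, and bears on the clamp bar with 15 to 50 N (an eighth of a turn past the rise of resistance gives about 30 N) (contact force between nut and lid between 15 and 50 N and horizontal distance between nut_center and stud_tip below 0.003 m and angle between nut's own z axis and vertical below 0.05 rad and linear speed of nut below 0.01 m/s and angular speed of nut below 0.1 rad/s); the robot touches nothing.
It fails at once if the nut bears on the clamp bar with more than 60 N: the slab is crushed (contact force between nut and lid above 60 N).
It fails at once if a bystander (pack, scraper or tamper) is moved more than 15 mm (distance of any of pack, scraper, tamper from where it was at the start of the episode above 0.015 m).
It also fails if it takes over 72 s, if anything falls off the work surface, if the arm or the gripper's body presses on something with over 40 N, if the wrist force passes 120 N, or if a joint passes its speed limit or range.

## Working session

There is one attempt and no reset: what is moved stays moved. The work goes in short steps, Python scripts to look and compute and a tool call to move; the robot and the scene stay as the last step left them, time stands still between calls to the robot, and variables do not carry over. Pictures are saved under pics/ and viewed, at most 10 in all, crops included, and the job is handed in when it is done.

Besides the shell and the picture viewer there is one more tool, called after "Emit:" as a command line: name --argument value ..., lists and objects as JSON in quotes. servo_tool: Moves the arm, as the interface text tells. Its arguments: {"type":"object","properties":{"deltas":{"type":"array","items":{"type":"object","properties":{"x":{"type":"number"},"y":{"type":"number"},"z":{"type":"number"},"wx":{"type":"number"},"wy":{"type":"number"},"wz":{"type":"number"}}}},"jaw":{"type":"number"}},"required":["deltas"]}

```bash
mkdir -p pics
cat > h.py <<'E'
import numpy as np, cv2
from bench import sensors, cams, finish_job, cut_out, landmark_of
def cal(n):
    c=cams.calibration(n); f=240/np.tan(np.radians(c["fovy"])/2)
    if "rvec" in c:
        R=cv2.Rodrigues(np.array(c["rvec"],float))[0]; t=np.array(c["tvec"],float).ravel()
    else:
        s=sensors.read_state(); T=np.eye(4); T[:3,:3]=s["orientation"]; T[:3,3]=s["position"]
        M=np.linalg.inv(T@np.array(c["tool_from_camera"])); R=M[:3,:3]; t=M[:3,3]
    return f,c["cx"],c["cy"],R,t
def proj(n,p,k=None):
    f,cx,cy,R,t=k or cal(n); q=R@np.array(p,float)+t; return np.array([cx+f*q[0]/q[2],cy+f*q[1]/q[2]])
def atz(n,u,v,z,k=None):
    f,cx,cy,R,t=k or cal(n); d=R.T@np.array([(u-cx)/f,(v-cy)/f,1]); o=-R.T@t; return o+d*(z-o[2])/d[2]
def save(n,name):
    im=cams.get_image(n); cv2.imwrite("pics/"+name,im[:,:,::-1]); return im
E
python3 - <<'E'
from h import *
np.set_printoptions(precision=1,suppress=True)
a=save("top","t0.png"); b=save("side","s0.png")
for n in("top","side"):
    print(n,cams.calibration(n))
    for t in("nut","nut_center","stud_tip","lid","pack","scraper","tamper"):
        for r in landmark_of(n,t)[:4]: print(n,t,round(r["p"],2),np.array(r["point"]),proj(n,r["point"]))
cv2.imwrite("pics/ts.png",np.hstack([a,b])[:,:,::-1])
E
```

```text
top {'fovy': 55.32115567267602, 'cx': 321.786709614095, 'cy': 244.68357116926907, 'rvec': array([ 2.1, -2.1,  0.2]), 'tvec': array([-41.8, 579.2, 971.1])}
top nut 0.68 [ 414.9 -241.3    0.1] [413.4 322.7]
top nut 0.6 [ 631.6 -145.8   -4.3] [372.2 230.7]
top nut 0.57 [ 494.9 -155.3    5. ] [376.4 286.8]
top nut_center 0.97 [ 419.8 -236.5   20.3] [412.9 320.1]
top nut_center 0.77 [ 494.1 -148.    19.5] [373.9 286.4]
top stud_tip 0.72 [603.9  41.2 133.3] [290.  225.7]
top lid 0.96 [527.1 292.1  96.2] [173.8 261.5]
top pack 0.58 [ 759.1 -204.2   -3.1] [396.2 180.9]
top scraper 0.78 [ 369.3 -427.7   -0.4] [495.6 345.3]
top tamper 0.78 [ 658.8 -376.5   -2.1] [468. 222.]
side {'fovy': 47.41594619145907, 'cx': 326.6498635784667, 'cy': 232.55692099112505, 'rvec': array([ 2.3, -0.7,  0.2]), 'tvec': array([-484.8,  277.3, 1122.3])}
side nut 0.87 [ 628.7 -145.6    0.5] [381.6 286.2]
side nut 0.6 [ 415.4 -239.4    3.5] [323.8 358.1]
side nut_center 0.9 [ 637.2 -143.5   24.7] [384.6 277.2]
side nut_center 0.87 [ 493.4 -153.2   19.5] [333.6 308.6]
side nut_center 0.7 [ 419.1 -240.3   22.6] [325.4 352.4]
side stud_tip 0.5 [604.   42.2 141.3] [328.5 198.9]
side lid 0.69 [527.4 287.1  98.9] [254.1 169.6]
side pack 0.93 [ 759.2 -203.7   -4.5] [441.7 280.5]
side scraper 0.71 [ 368.4 -435.6    3.4] [358.3 449.8]
side tamper 0.56 [ 659.9 -375.4   -0.4] [459.  352.5]
side tamper 0.51 [ 758.5 -200.    -1.7] [440.6 278.8]
```

View pics/t0.png

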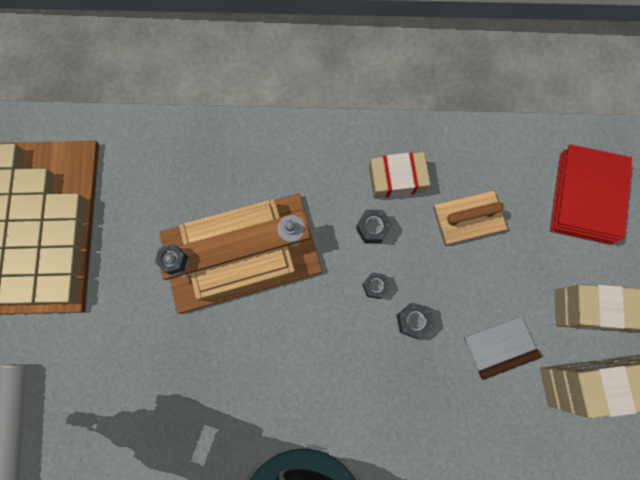

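View pics/s0.png

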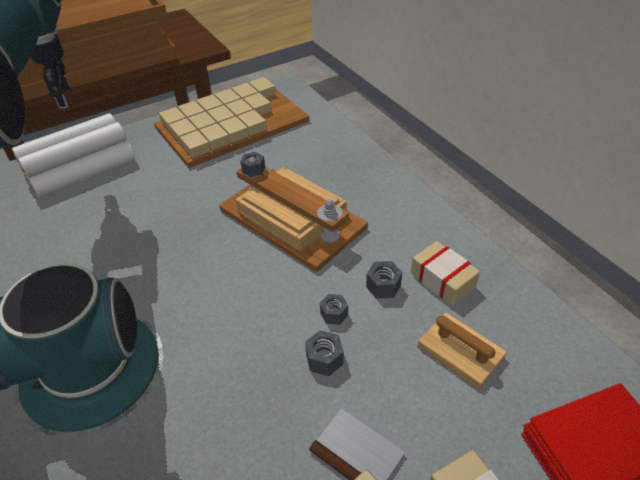

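Look-alikes in the top picture: a big nut at (374,226), a small nut at (377,286), a big nut at (416,321), and the tight nut on the press at (171,259). The smallest is the one at (377,286), about (494,-150) mm. The bare stud is at (290,228). I'll check the choice in one close crop.

Run:
```python
from h import *
np.set_printoptions(precision=3,suppress=True)
s=sensors.read_state(); print(s["position"],s["orientation"],s["qpos"],s["time_s"],s["ft_force"])
print(cams.calibration("wrist"))
a=cv2.imread("pics/t0.png")[190:350,320:480]; b=cv2.imread("pics/s0.png")[250:390,290:430]
cv2.imwrite("pics/c0.png",np.hstack([cv2.resize(a,(400,400),interpolation=2),cv2.resize(b,(400,400),interpolation=2)]))
for n in("top","side"):
    cams.get_image(n)
    for r in cut_out(n,"nut"):
        m=r["region"]; v,u=np.nonzero(m); p=atz(n,u.mean(),v.mean(),20); print(n,r["p"],m.sum(),u.mean(),v.mean(),p)
```

```text
[178.635 650.942 231.334] [[-0.964  0.265  0.   ]
 [ 0.265  0.964  0.   ]
 [-0.     0.    -1.   ]] [ 1.265  0.116  1.442 -0.     1.584 -0.038] 0.8 [ 0.202 -0.153 -0.042]
{'fovy': 69.41818756512518, 'cx': 315.5393272078679, 'cy': 242.06225177167477, 'tool_from_camera': array([[   0.   ,   -0.945,   -0.327,   82.477],
       [   1.   ,    0.   ,   -0.   ,    0.043],
       [   0.   ,   -0.327,    0.945, -142.347],
       [   0.   ,    0.   ,    0.   ,    1.   ]])}
top 0.96 489 374.8997955010225 285.16155419222906 [ 496.877 -150.295   20.   ]
top 0.75 793 373.0353089533417 225.9142496847415 [ 637.256 -145.372   20.   ]
top 0.59 801 414.94881398252187 320.76404494382024 [ 418.518 -241.063   20.   ]
side 0.96 1097 383.2835004557885 279.06016408386506 [ 633.929 -143.21    20.   ]
side 0.86 693 333.5281385281385 308.55555555555554 [ 493.253 -153.29    20.   ]
side 0.77 1289 323.9976726144298 353.1854150504267 [ 416.598 -238.811   20.   ]
```

View pics/c0.png

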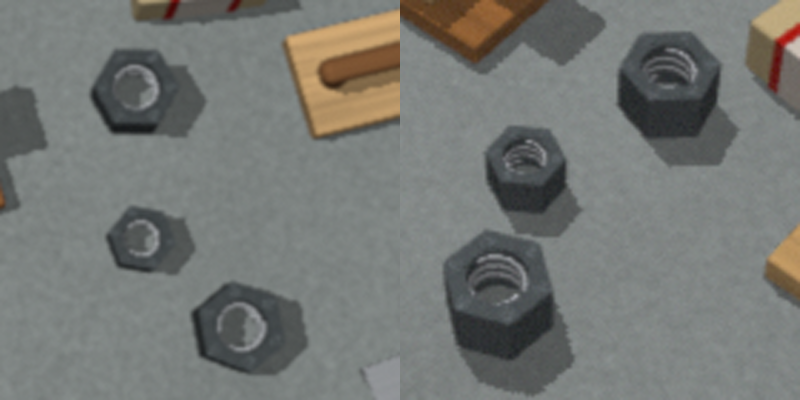

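The crop confirms it: the small nut (crop left 140,240; right 525,168) is clearly the smallest of the three. I'll move over it.

Emit:
servo_tool --deltas '[{"x": -0.7, "y": -0.95}, {"x": -0.7, "y": -0.95}, {"x": -0.7, "y": -0.95}, {"x": -0.7, "y": -0.95}, {"x": -0.7, "y": -0.95}, {"x": -0.7, "y": -0.95}, {"x": -0.7, "y": -0.95}, {"x": -0.7, "y": -0.95}, {"x": -0.7, "y": -0.95}, {"x": -0.7, "y": -0.95}, {"x": -0.7, "y": -0.95}, {"x": -0.7, "y": -0.95}, {"x": -0.7, "y": -0.95}, {"x": -0.7, "y": -0.95}, {"x": -0.7, "y": -0.95}, {"x": -0.7, "y": -0.95}, {"x": -0.7, "y": -0.95}, {"x": -0.7, "y": -0.95}, {"x": -0.7, "y": -0.95}, {"x": -0.7, "y": -0.95}]' --jaw 1

```text
schema error: expected keys x, y, z, wx, wy, wz
```

Emit:
servo_tool --deltas '[{"x": -0.7, "y": -0.95}, {"x": -0.7, "y": -0.95}, {"x": -0.7, "y": -0.95}, {"x": -0.7, "y": -0.95}, {"wz": -1}, {"wz": -1}, {"wz": -1}, {"wz": -1}, {"wz": -1}, {"wz": -1}, {"wz": -1}, {"wz": -1}, {"wz": -1}, {}]'

```text
schema error: expected keys x, y, z, wx, wy, wz
```

Run:
```python
from h import *
np.set_printoptions(precision=3,suppress=True)
s=sensors.read_state(); print(s["position"],s["orientation"],s["qpos"],s["time_s"],s["ft_force"])
save("wrist","w1.png"); k=cal("wrist")
for r in landmark_of("wrist","nut_center"): print(r["p"],np.array(r["point"]),proj("wrist",r["point"]))
for r in cut_out("wrist","nut"):
    m=r["region"]; v,u=np.nonzero(m); print(r["p"],m.sum(),u.mean(),v.mean(),atz("wrist",u.mean(),v.mean(),20))
```

```text
[178.634 650.946 231.32 ] [[-0.964  0.265  0.   ]
 [ 0.265  0.964  0.   ]
 [ 0.     0.    -1.   ]] [ 1.265  0.116  1.442  0.     1.584 -0.038] 1.0 [ 0.281 -0.717 -0.892]
```

View pics/w1.png

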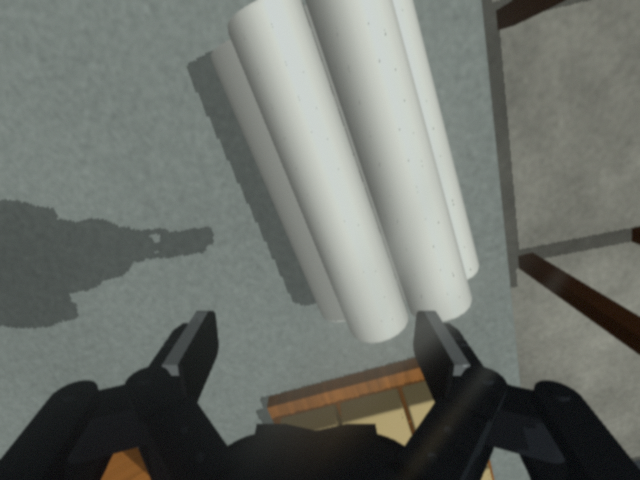

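The moves were refused because every row needs all six keys, so the arm is still at the start. The picture shows only the rolls and the tray.

Emit:
servo_tool --deltas '[{"x": -0.7, "y": -0.95, "z": 0, "wx": 0, "wy": 0, "wz": 0}, {"x": -0.7, "y": -0.95, "z": 0, "wx": 0, "wy": 0, "wz": 0}, {"x": -0.7, "y": -0.95, "z": 0, "wx": 0, "wy": 0, "wz": 0}, {"x": -0.7, "y": -0.95, "z": 0, "wx": 0, "wy": 0, "wz": 0}, {"x": -0.7, "y": -0.95, "z": 0, "wx": 0, "wy": 0, "wz": 0}, {"x": -0.7, "y": -0.95, "z": 0, "wx": 0, "wy": 0, "wz": 0}, {"x": -0.7, "y": -0.95, "z": 0, "wx": 0, "wy": 0, "wz": 0}, {"x": -0.7, "y": -0.95, "z": 0, "wx": 0, "wy": 0, "wz": 0}, {"x": -0.7, "y": -0.95, "z": 0, "wx": 0, "wy": 0, "wz": 0}, {"x": -0.7, "y": -0.95, "z": 0, "wx": 0, "wy": 0, "wz": 0}, {"x": -0.7, "y": -0.95, "z": 0, "wx": 0, "wy": 0, "wz": 0}, {"x": -0.7, "y": -0.95, "z": 0, "wx": 0, "wy": 0, "wz": 0}, {"x": -0.7, "y": -0.95, "z": 0, "wx": 0, "wy": 0, "wz": 0}, {"x": -0.7, "y": -0.95, "z": 0, "wx": 0, "wy": 0, "wz": 0}, {"x": -0.7, "y": -0.95, "z": 0, "wx": 0, "wy": 0, "wz": 0}, {"x": -0.7, "y": -0.95, "z": 0, "wx": 0, "wy": 0, "wz": 0}, {"x": -0.7, "y": -0.95, "z": 0, "wx": 0, "wy": 0, "wz": 0}, {"x": -0.7, "y": -0.95, "z": 0, "wx": 0, "wy": 0, "wz": 0}, {"x": -0.7, "y": -0.95, "z": 0, "wx": 0, "wy": 0, "wz": 0}, {"x": -0.7, "y": -0.95, "z": 0, "wx": 0, "wy": 0, "wz": 0}]' --jaw 1

```text
time_s: 3.15
position: [433.1, -11.4, 231.6]
orientation: [[-0.964, 0.265, 0.001], [0.265, 0.964, -0.0], [-0.001, 0.0, -1.0]]
ft_force: [0.3, 0.2, -0.1]
grip_width: 0.999
grip_force: 0.0
```

Emit:
servo_tool --deltas '[{"x": -0.7, "y": -0.95, "z": 0, "wx": 0, "wy": 0, "wz": 0}, {"x": -0.7, "y": -0.95, "z": 0, "wx": 0, "wy": 0, "wz": 0}, {"x": -0.7, "y": -0.95, "z": 0, "wx": 0, "wy": 0, "wz": 0}, {"x": -0.7, "y": -0.95, "z": 0, "wx": 0, "wy": 0, "wz": 0}, {"x": 0, "y": 0, "z": 0, "wx": 0, "wy": 0, "wz": -1}, {"x": 0, "y": 0, "z": 0, "wx": 0, "wy": 0, "wz": -1}, {"x": 0, "y": 0, "z": 0, "wx": 0, "wy": 0, "wz": -1}, {"x": 0, "y": 0, "z": 0, "wx": 0, "wy": 0, "wz": -1}, {"x": 0, "y": 0, "z": 0, "wx": 0, "wy": 0, "wz": -1}, {"x": 0, "y": 0, "z": 0, "wx": 0, "wy": 0, "wz": -1}, {"x": 0, "y": 0, "z": 0, "wx": 0, "wy": 0, "wz": -1}, {"x": 0, "y": 0, "z": 0, "wx": 0, "wy": 0, "wz": -1}, {"x": 0, "y": 0, "z": 0, "wx": 0, "wy": 0, "wz": -1}, {"x": 0, "y": 0, "z": 0, "wx": 0, "wy": 0, "wz": 0}]'

```text
time_s: 4.55
position: [483.6, -142.0, 231.4]
orientation: [[-0.548, -0.837, 0.0], [-0.837, 0.548, -0.0], [-0.0, -0.0, -1.0]]
ft_force: [-0.7, 0.9, -0.0]
grip_width: 1.004
grip_force: 0.0
```

```bash
cat > look.py <<'E'
from h import *
import sys
np.set_printoptions(precision=3,suppress=True)
s=sensors.read_state(); print(s["position"],s["orientation"],s["qpos"],s["time_s"],s["ft_force"])
save("wrist",sys.argv[1]); k=cal("wrist")
for r in landmark_of("wrist","nut_center"): print(r["p"],np.array(r["point"]),proj("wrist",r["point"]))
for r in cut_out("wrist","nut"):
    m=r["region"]; v,u=np.nonzero(m); print(r["p"],m.sum(),u.mean(),v.mean(),atz("wrist",u.mean(),v.mean(),20))
E
python3 look.py w2.png
```

```text
[ 483.646 -142.037  231.387] [[-0.548 -0.837  0.   ]
 [-0.837  0.548 -0.   ]
 [-0.    -0.    -1.   ]] [-0.336 -0.263  1.8   -0.     1.604 -2.898] 4.55 [-0.702  0.877 -0.041]
0.85 [ 634.1 -144.1   22.4] [203.727 279.223]
0.75 [ 493.6 -150.9   17.8] [304.768 204.978]
0.84 5145 318.9034013605442 78.16501457725947 [ 414.872 -243.434   20.   ]
0.62 2283 301.54445904511607 206.22733245729304 [ 496.773 -152.038   20.   ]
0.39 13153 72.34053067741199 295.3614384551053 [ 773.342 -210.794   20.   ]
```

View pics/w2.png

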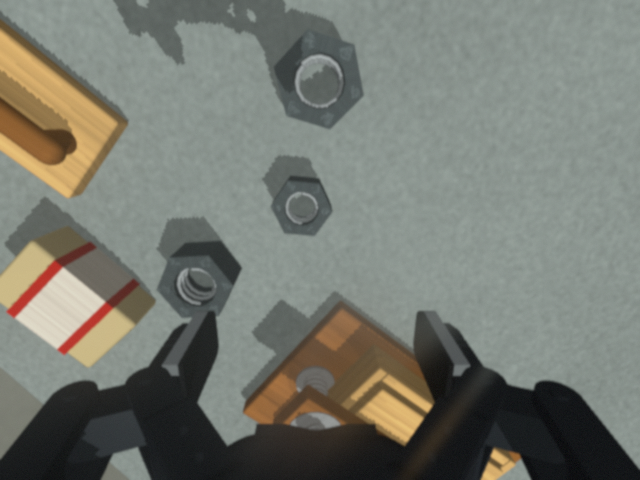

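The small nut is at (302,206) in the wrist picture, with the big ones at (320,80) and (195,285). I'll fit its outline for position and flat angle.

```bash
cat > fit.py <<'E'
from h import *
from scipy.optimize import minimize
def hull(p,k,z0=0,h=36):
    a=np.radians(30+60*np.arange(6))+p[2]
    P=[proj("",[p[0]+31.2*np.cos(t),p[1]+31.2*np.sin(t),z],k) for z in(z0,z0+h) for t in a]
    return cv2.convexHull(np.float32(P))
def fitnut(m,k,p0,z0=0):
    dm=cv2.GaussianBlur(m.astype(np.float32),(0,0),1)
    def c(p):
        im=np.zeros((960*2,1280*2),np.uint8); cv2.fillConvexPoly(im,np.int32(np.round(hull(p,k,z0)*4*16+24)),1,shift=4)
        r=cv2.resize(im.astype(np.float32),(640,480),interpolation=cv2.INTER_AREA)
        return np.abs(cv2.GaussianBlur(r,(0,0),1)-dm).sum()
    best=min((minimize(c,[p0[0],p0[1],t],method="Nelder-Mead",options=dict(initial_simplex=[[p0[0],p0[1],t],[p0[0]+4,p0[1],t],[p0[0],p0[1]+4,t],[p0[0],p0[1],t+.15]],maxfev=80)) for t in np.radians([0,15,30,45])),key=lambda r:r.fun)
    return best.x,best.fun/m.sum()
E
python3 - <<'E'
from fit import *
np.set_printoptions(precision=3,suppress=True)
for n in("wrist","top","side"):
    k=cal(n); cams.get_image(n)
    for r in cut_out(n,"nut"):
        m=r["region"]; v,u=np.nonzero(m); p=atz(n,u.mean(),v.mean(),20)
        if np.hypot(*(p[:2]-[494,-151]))<20:
            x,e=fitnut(m,k,p); print(n,x[:2],np.degrees(x[2])%60,e)
E
```

```text
wrist [ 496.391 -152.53 ] 51.50417999222679 0.21684256409738645
side [ 494.026 -152.793] 45.5887626476103 0.055921826243575626
```

Emit:
servo_tool --deltas '[{"x": 0.1, "y": -0.48, "z": 0.8, "wx": 0, "wy": 0, "wz": 0}, {"x": 0, "y": 0, "z": 0.9, "wx": 0, "wy": 0, "wz": 1}, {"x": 0, "y": 0, "z": 0.9, "wx": 0, "wy": 0, "wz": 1}, {"x": 0, "y": 0, "z": 0.4, "wx": 0, "wy": 0, "wz": 1}, {"x": 0, "y": 0, "z": 0, "wx": 0, "wy": 0, "wz": 1}, {"x": 0, "y": 0, "z": 0, "wx": 0, "wy": 0, "wz": 1}, {"x": 0, "y": 0, "z": 0, "wx": 0, "wy": 0, "wz": 0}]'

```text
time_s: 5.7
position: [494.0, -152.5, 141.2]
orientation: [[-0.959, -0.284, -0.0], [-0.284, 0.959, 0.0], [0.0, 0.0, -1.0]]
ft_force: [0.4, -0.5, 1.0]
grip_width: 0.999
grip_force: 0.0
```

```bash
cat > f2.py <<'E'
from fit import *
import sys
np.set_printoptions(precision=3,suppress=True)
n="wrist"; s=sensors.read_state(); k=cal(n); im=save(n,sys.argv[1])
o=s["orientation"]; print(s["position"],"yaw y",np.degrees(np.arctan2(o[1][1],o[0][1])),s["qpos"],s["time_s"])
for r in cut_out(n,"nut"):
    m=r["region"]; v,u=np.nonzero(m); p=atz(n,u.mean(),v.mean(),20)
    if np.hypot(*(p[:2]-[494,-151]))<25:
        x,e=fitnut(m,k,p); print(n,x[:2],np.degrees(x[2])%60,e)
        c=im.copy(); cv2.polylines(c,[np.int32(hull(x,k))],True,(255,0,0),1); q=cv2.findContours(m.astype(np.uint8),0,2)[0]; cv2.drawContours(c,q,-1,(0,255,0),1)
        cv2.imwrite("pics/f_"+sys.argv[1],c[:,:,::-1])
E
python3 f2.py w3.png
```

```text
[ 494.028 -152.468  141.217] yaw y 106.48120527229717 [-0.349 -0.195  1.89  -0.     1.447 -2.207] 5.7
wrist [ 496.491 -152.76 ] 52.14193978075674 0.1616509180750488
```

View pics/f_w3.png

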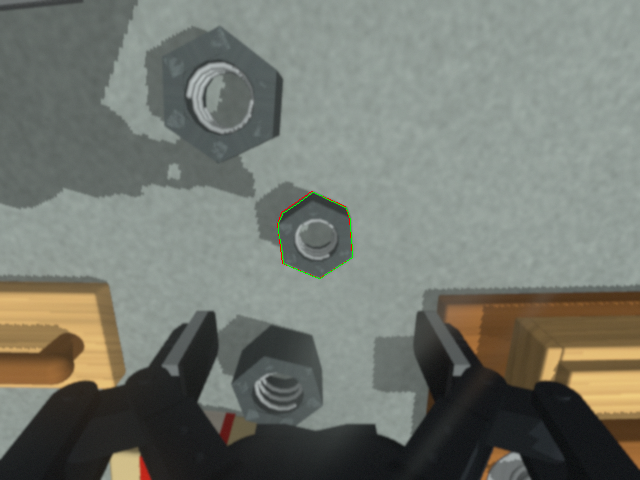

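The wrist picture shows the small nut at (316,235) with the outline fitted well. The weighted flat angle is about 110°. I'll go down and grip.

Emit:
servo_tool --deltas '[{"x": -0.05, "y": 0, "z": 0.9, "wx": 0, "wy": 0, "wz": -0.5}, {"x": 0, "y": 0, "z": 1, "wx": 0, "wy": 0, "wz": 0}, {"x": 0, "y": 0, "z": 1, "wx": 0, "wy": 0, "wz": 0}, {"x": 0, "y": 0, "z": 1, "wx": 0, "wy": 0, "wz": 0}, {"x": 0, "y": 0, "z": 0.5, "wx": 0, "wy": 0, "wz": 0}, {"x": 0, "y": 0, "z": 0.25, "wx": 0, "wy": 0, "wz": 0}, {"x": 0, "y": 0, "z": 0, "wx": 0, "wy": 0, "wz": 0}]'

```text
time_s: 6.5
position: [495.5, -152.1, 1.7]
orientation: [[-0.935, -0.354, -0.0], [-0.354, 0.935, 0.0], [0.0, 0.0, -1.0]]
ft_force: [-1.0, 0.1, 0.0]
grip_width: 1.002
grip_force: 0.0
```

Emit:
servo_tool --deltas '[{"x": 0, "y": 0, "z": 0, "wx": 0, "wy": 0, "wz": 0}, {"x": 0, "y": 0, "z": 0, "wx": 0, "wy": 0, "wz": 0}, {"x": 0, "y": 0, "z": 0, "wx": 0, "wy": 0, "wz": 0}, {"x": 0, "y": 0, "z": 0, "wx": 0, "wy": 0, "wz": 0}, {"x": 0, "y": 0, "z": 0, "wx": 0, "wy": 0, "wz": 0}, {"x": 0, "y": 0, "z": 0, "wx": 0, "wy": 0, "wz": 0}, {"x": 0, "y": 0, "z": 0, "wx": 0, "wy": 0, "wz": 0}, {"x": 0, "y": 0, "z": 0, "wx": 0, "wy": 0, "wz": 0}]' --jaw -1

```text
time_s: 7.3
position: [496.3, -152.3, 3.3]
orientation: [[-0.936, -0.353, 0.002], [-0.353, 0.936, -0.001], [-0.002, -0.001, -1.0]]
ft_force: [-1.3, -0.7, 7.0]
grip_width: 0.624
grip_force: 64.3
```

Gripped: the width is 53 mm, which matches the flats. I'll lift, carry it to beside the stud, and turn the wrist back to leave clockwise range.

Emit:
servo_tool --deltas '[{"x": 0, "y": 0, "z": -0.5, "wx": 0, "wy": 0, "wz": 0}, {"x": 0, "y": 0, "z": -1, "wx": 0, "wy": 0, "wz": 0}, {"x": 0, "y": 0, "z": -1, "wx": 0, "wy": 0, "wz": 0}, {"x": 0, "y": 0, "z": -1, "wx": 0, "wy": 0, "wz": 0}, {"x": 0, "y": 0, "z": -1, "wx": 0, "wy": 0, "wz": 0}, {"x": 0, "y": 0, "z": -1, "wx": 0, "wy": 0, "wz": 0}, {"x": 0, "y": 0, "z": -1, "wx": 0, "wy": 0, "wz": 0}, {"x": 0, "y": 0, "z": -0.5, "wx": 0, "wy": 0, "wz": 0}, {"x": -0.86, "y": 0.84, "z": 0, "wx": 0, "wy": 0, "wz": 0}, {"x": -0.86, "y": 0.84, "z": 0, "wx": 0, "wy": 0, "wz": 0}, {"x": -0.86, "y": 0.84, "z": 0, "wx": 0, "wy": 0, "wz": 0}, {"x": -0.86, "y": 0.84, "z": 0, "wx": 0, "wy": 0, "wz": 0}, {"x": -0.86, "y": 0.84, "z": 0, "wx": 0, "wy": 0, "wz": 0}, {"x": -0.86, "y": 0.84, "z": 0, "wx": 0, "wy": 0, "wz": 0}, {"x": -0.86, "y": 0.84, "z": 0, "wx": 0, "wy": 0, "wz": 0}, {"x": -0.86, "y": 0.84, "z": 0, "wx": 0, "wy": 0, "wz": 0}]'

```text
time_s: 8.9
position: [617.6, 110.9, 211.6]
orientation: [[-0.936, -0.353, -0.001], [-0.353, 0.936, -0.0], [0.001, 0.0, -1.0]]
ft_force: [1.0, -0.8, -2.9]
grip_width: 0.627
grip_force: 64.2
```

Emit:
servo_tool --deltas '[{"x": 0, "y": 0, "z": 0, "wx": 0, "wy": 0, "wz": -1}, {"x": 0, "y": 0, "z": 0, "wx": 0, "wy": 0, "wz": -1}, {"x": 0, "y": 0, "z": 0, "wx": 0, "wy": 0, "wz": -1}, {"x": 0, "y": 0, "z": 0, "wx": 0, "wy": 0, "wz": -1}, {"x": 0, "y": 0, "z": 0, "wx": 0, "wy": 0, "wz": -1}, {"x": 0, "y": 0, "z": 0, "wx": 0, "wy": 0, "wz": -1}, {"x": 0, "y": 0, "z": 0, "wx": 0, "wy": 0, "wz": -0.5}, {"x": 0, "y": 0, "z": 0, "wx": 0, "wy": 0, "wz": 0}]'

```text
time_s: 9.7
position: [617.2, 109.4, 211.6]
orientation: [[-0.297, -0.955, -0.001], [-0.955, 0.297, -0.0], [0.0, 0.001, -1.0]]
ft_force: [0.5, -0.5, -4.2]
grip_width: 0.622
grip_force: 64.2
```

```bash
cat > st.py <<'E'
from fit import *
import sys
np.set_printoptions(precision=3,suppress=True)
s=sensors.read_state(); o=s["orientation"]; print(s["position"],"yaw y",np.degrees(np.arctan2(o[1][1],o[0][1])),s["qpos"],s["time_s"],s["ft_force"],s["moment"])
for n in("wrist","top","side"):
    k=cal(n); save(n,n+sys.argv[1])
    for t in("stud_tip","nut_center"):
        for r in landmark_of(n,t):
            p=np.array(r["point"])
            q=proj(n,p,k)
            if p[2]>60: print(n,t,round(r["p"],2),p,q, "at139:",atz(n,*q,139,k)[:2])
E
python3 st.py _a.png
```

```text
[617.215 109.389 211.587] yaw y 162.72463198570247 [ 0.135  0.018  1.576 -0.     1.548 -2.705] 9.7 [ 0.547 -0.474 -4.164] [ 0.026  0.004 -0.037]
wrist stud_tip 0.7 [608.4  40.8 134.9] [298.991 150.185] at139: [608.13   40.571]
wrist nut_center 0.61 [617.6 106.3 224.3] [316.726 322.376] at139: [633.133 157.428]
top stud_tip 0.75 [605.   40.6 132.8] [290.35  225.265] at139: [603.422  40.079]
top nut_center 0.43 [615.9 110.2 229. ] [250.57  206.305] at139: [642.6   126.073]
side stud_tip 0.61 [603.1  39.1 143. ] [328.874 199.195] at139: [605.455  43.029]
side nut_center 0.44 [530.1 287.4  96.9] [255.06  169.842] at139: [510.112 236.318]
```

View pics/wrist_a.png

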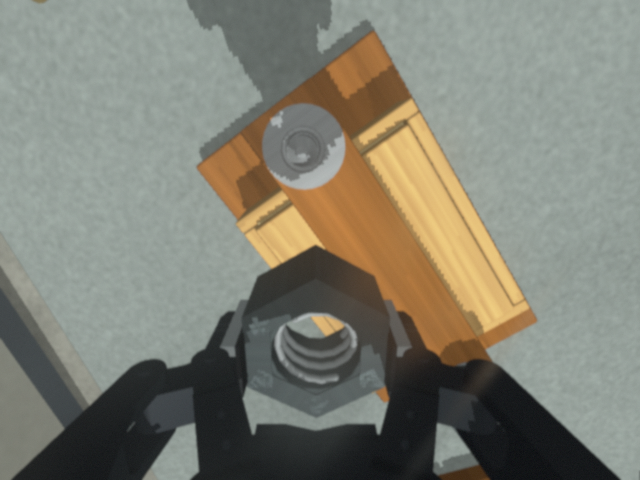

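The wrist picture shows the nut held level with its bore at (316,348). The stud's point is at about (300,150), inside the washer disc centred at about (303,147). I'll refine both in the wrist view.

Run:
```python
from h import *
np.set_printoptions(precision=2,suppress=True)
s=sensors.read_state(); k=cal("wrist"); R=np.array(s["orientation"]); P=np.array(s["position"])
T=lambda q:R.T@(q-P)
im=cv2.imread("pics/wrist_a.png"); g=cv2.cvtColor(im,6)
cut=im[90:200,250:360]; cv2.imwrite("pics/stud.png",np.hstack([cv2.resize(cut,(440,440),interpolation=2),cv2.resize(im[230:430,230:410],(360,400),interpolation=2)[:400].copy() if 0 else cv2.resize(im[230:430,240:400],(352,440),interpolation=2)]))
for z in(95,100,105): q=atz("",303.5,146.5,z,k); print("washer",z,q,T(q), "diam",85/k[0]*np.linalg.norm(q+k[3].T@k[4]))
for px in((299,150),(301,150)): 
    q=atz("",*px,139,k); print("stud",px,q,T(q))
q=atz("",316,247,P[2]-3.3,k); print("corner low",T(q))
for v in(313,386): print("bore",v,T(atz("",316,v,P[2]+32.7,k)))
for n in("top","side"):
    kk=cal(n); print(n,[proj("",[x,41,139],kk) for x in(604,608)])
```

```text
washer 95 [607.36  41.63  95.  ] [ 67.74 -10.58 116.78] diam 63.73284074202753
washer 100 [607.11  41.38 100.  ] [ 68.05 -10.41 111.78] diam 62.50308511852202
washer 105 [606.85  41.13 105.  ] [ 68.37 -10.24 106.78] diam 61.27332949501652
stud (299, 150) [608.31  40.55 139.  ] [ 68.48 -11.81  72.78]
stud (301, 150) [607.16  40.91 139.  ] [ 68.48 -10.61  72.78]
corner low [31.53 -1.6   3.3 ]
bore 313 [ 19.25  -1.61 -32.7 ]
bore 386 [-13.22  -1.59 -32.7 ]
top [array([289.92, 224.99]), array([290.  , 223.14])]
side [array([328.8, 199.9]), array([330.27, 199.29])]
```

View pics/stud.png

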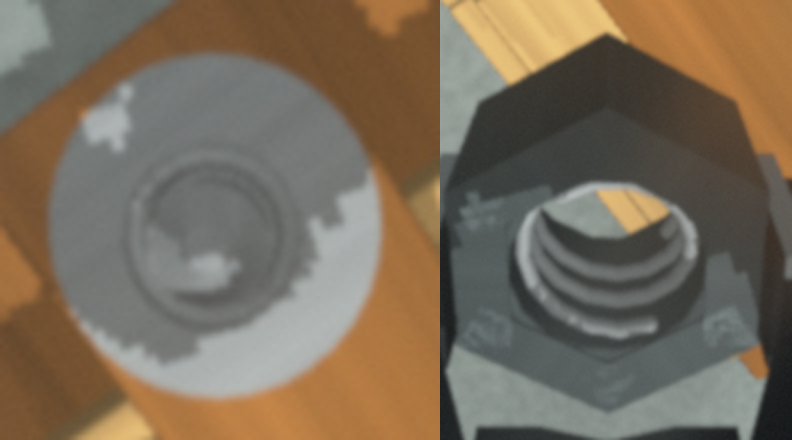

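Crop: washer centre (303.7,146.3), stud thread and nose centre about (302.5,149), and the nut level in the pads. The tool-y of the nut came out at -1.6, so I'll check the wrist transform.

Run:
```python
from h import *
np.set_printoptions(precision=4,suppress=True)
print(cams.calibration("wrist")); s=sensors.read_state()
R=np.array(s["orientation"]);P=np.array(s["position"]);print(P,R)
f,cx,cy,Rc,t=cal("wrist")
T=np.array(cams.calibration("wrist")["tool_from_camera"])
def tool(u,v,zt):
    d=T[:3,:3]@np.array([(u-cx)/f,(v-cy)/f,1]); o=T[:3,3]; return o+d*(zt-o[2])/d[2]
print(f,"corner",tool(316,247,3.3),"bore",tool(316,313,-32.7),tool(316,386,-32.7))
print("stud",tool(302.5,149,P[2]-132),"washer",tool(303.7,146.3,P[2]-100))
print("stud world",P+R@tool(302.5,149,P[2]-132))
```

```text
{'fovy': 69.41818756512518, 'cx': 315.5393272078679, 'cy': 242.06225177167477, 'tool_from_camera': array([[   0.0003,   -0.9453,   -0.3261,   84.101 ],
       [   1.    ,    0.0005,   -0.0005,   -1.7254],
       [   0.0006,   -0.3261,    0.9453, -142.347 ],
       [   0.    ,    0.    ,    0.    ,    1.    ]])}
[617.4905 109.4359 211.7806] [[-0.2986 -0.9544 -0.    ]
 [-0.9544  0.2986  0.    ]
 [ 0.      0.     -1.    ]]
346.4865053236751 corner [31.5257 -1.5988  3.3   ] bore [ 19.2494  -1.6124 -32.7   ] [-13.2174  -1.5896 -32.7   ]
stud [68.5741 -9.9567 79.7806] washer [ 68.1891 -10.2703 111.7806]
stud world [606.5161  41.0173 132.    ]
```

The reported wrist transform carries a constant world offset of about (1.7,-0.4) mm. With it taken out, the stud is at (604.8,41.4), which agrees with the other cameras. In tool axes the shift is +67.3 in x and -8.2 in y.

Emit:
servo_tool --deltas '[{"x": 0.75, "y": -0.09, "z": 0, "wx": 0, "wy": 0, "wz": 0}, {"x": 0.75, "y": -0.09, "z": 0, "wx": 0, "wy": 0, "wz": 0}, {"x": 0.74, "y": -0.09, "z": 0, "wx": 0, "wy": 0, "wz": 0}, {"x": 0, "y": 0, "z": 0.5, "wx": 0, "wy": 0, "wz": -0.6}, {"x": 0, "y": 0, "z": 0.5, "wx": 0, "wy": 0, "wz": 0}, {"x": 0, "y": 0, "z": 0.5, "wx": 0, "wy": 0, "wz": 0}, {"x": 0, "y": 0, "z": 0.5, "wx": 0, "wy": 0, "wz": 0}, {"x": 0, "y": 0, "z": 0, "wx": 0, "wy": 0, "wz": 0}]'

```text
time_s: 10.95
position: [604.2, 43.2, 148.8]
orientation: [[-0.218, -0.976, -0.004], [-0.976, 0.218, -0.0], [0.001, 0.004, -1.0]]
ft_force: [0.2, 0.9, -4.0]
grip_width: 0.621
grip_force: 64.2
```

```bash
python3 st.py _b.png; python3 -c "
import cv2,numpy as np
a=cv2.imread('pics/wrist_b.png')[220:440,200:430];b=cv2.imread('pics/side_b.png')[130:250,270:390]
cv2.imwrite('pics/b.png',np.hstack([cv2.resize(a,(400,400),interpolation=2),cv2.resize(b,(400,400),interpolation=2)]))"
```

```text
[604.224  43.234 148.757] yaw y 167.42544955236906 [ 0.029  0.003  1.694  0.     1.448 -2.893] 10.95 [ 0.158  0.907 -3.969] [-0.005 -0.049 -0.002]
wrist nut_center 0.95 [606.8  40.9 165.5] [312.745 330.21 ] at139: [610.738  57.822]
top nut_center 0.52 [600.7  45.4 168.7] [286.611 222.861] at139: [608.421  48.152]
side stud_tip 0.68 [603.1  41.2 138.8] [328.429 200.061] at139: [602.983  41.004]
side nut_center 0.91 [603.3  44.1 167.2] [327.613 189.971] at139: [620.406  72.806]
```

View pics/b.png

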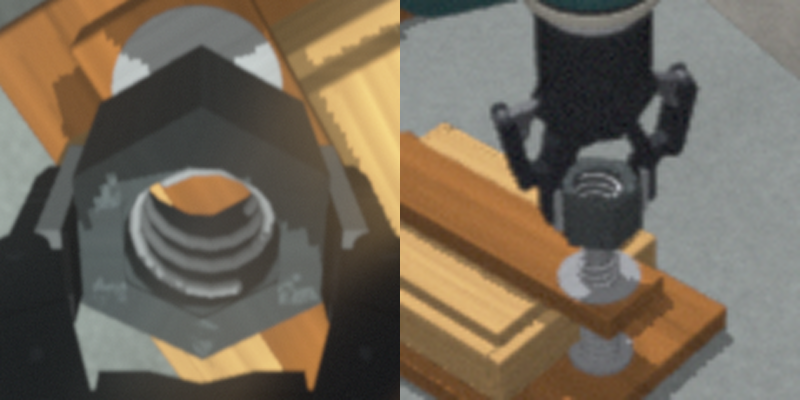

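The side crop shows the nut centred over the stud (nut (602,210), stud (600,265)). I'll lower slowly.

Emit:
servo_tool --deltas '[{"x": 0, "y": 0, "z": 0.3, "wx": 0, "wy": 0, "wz": 0}, {"x": 0, "y": 0, "z": 0.3, "wx": 0, "wy": 0, "wz": 0}, {"x": 0, "y": 0, "z": 0.2, "wx": 0, "wy": 0, "wz": 0}, {"x": 0, "y": 0, "z": 0, "wx": 0, "wy": 0, "wz": 0}, {"x": 0, "y": 0, "z": 0, "wx": 0, "wy": 0, "wz": 0}]'

```text
time_s: 11.9
position: [605.1, 42.8, 127.6]
orientation: [[-0.217, -0.976, -0.0], [-0.976, 0.217, -0.0], [0.0, 0.0, -1.0]]
ft_force: [1.2, 0.4, -3.6]
grip_width: 0.624
grip_force: 64.3
```

Emit:
servo_tool --deltas '[{"x": 0, "y": 0, "z": 0.1, "wx": 0, "wy": 0, "wz": 0}, {"x": 0, "y": 0, "z": 0.1, "wx": 0, "wy": 0, "wz": 0}, {"x": 0, "y": 0, "z": 0, "wx": 0, "wy": 0, "wz": 0}]'

```text
time_s: 12.2
position: [605.0, 42.9, 121.3]
orientation: [[-0.217, -0.976, -0.001], [-0.976, 0.217, 0.0], [-0.0, 0.001, -1.0]]
ft_force: [-1.0, 1.2, -4.5]
grip_width: 0.624
grip_force: 64.4
```

Emit:
servo_tool --deltas '[{"x": 0, "y": 0, "z": 0.1, "wx": 0, "wy": 0, "wz": 0}, {"x": 0, "y": 0, "z": 0.1, "wx": 0, "wy": 0, "wz": 0}, {"x": 0, "y": 0, "z": 0, "wx": 0, "wy": 0, "wz": 0}]'

```text
time_s: 12.5
position: [605.2, 43.1, 115.2]
orientation: [[-0.217, -0.976, -0.0], [-0.976, 0.217, 0.0], [-0.0, 0.0, -1.0]]
ft_force: [2.3, 4.1, -6.6]
grip_width: 0.622
grip_force: 64.1
```

Emit:
servo_tool --deltas '[{"x": 0, "y": 0, "z": 0.1, "wx": 0, "wy": 0, "wz": 0}, {"x": 0, "y": 0, "z": 0, "wx": 0, "wy": 0, "wz": 0}]'

```text
time_s: 12.7
position: [605.3, 43.1, 112.3]
orientation: [[-0.217, -0.976, 0.0], [-0.976, 0.217, 0.0], [-0.0, -0.0, -1.0]]
ft_force: [4.3, 5.9, -7.3]
grip_width: 0.622
grip_force: 64.1
```

Emit:
servo_tool --deltas '[{"x": 0, "y": 0, "z": 0.1, "wx": 0, "wy": 0, "wz": 0}, {"x": 0, "y": 0, "z": 0, "wx": 0, "wy": 0, "wz": 0}]'

```text
time_s: 12.9
position: [605.5, 43.1, 110.7]
orientation: [[-0.217, -0.976, 0.001], [-0.976, 0.217, 0.0], [-0.001, -0.001, -1.0]]
ft_force: [-0.5, 4.4, 6.0]
grip_width: 0.621
grip_force: 65.8
```

The nut has seated: TCP z is 110.7, the centre is about 13.6 mm below the point, and the push is about 10 N. I'll relieve the side load and start turning clockwise along the thread.

Emit:
servo_tool --deltas '[{"x": -0.04, "y": 0.01, "z": -0.02, "wx": 0, "wy": 0, "wz": 0}, {"x": 0, "y": 0, "z": 0.012, "wx": 0, "wy": 0, "wz": 0.5}, {"x": 0, "y": 0, "z": 0.012, "wx": 0, "wy": 0, "wz": 1}, {"x": 0, "y": 0, "z": 0.012, "wx": 0, "wy": 0, "wz": 1}, {"x": 0, "y": 0, "z": 0.012, "wx": 0, "wy": 0, "wz": 1}, {"x": 0, "y": 0, "z": 0.012, "wx": 0, "wy": 0, "wz": 1}, {"x": 0, "y": 0, "z": 0, "wx": 0, "wy": 0, "wz": 0}]'

```text
time_s: 13.6
position: [606.1, 43.9, 109.7]
orientation: [[-0.753, -0.658, 0.003], [-0.658, 0.753, -0.0], [-0.002, -0.002, -1.0]]
ft_force: [4.8, -0.2, 3.9]
grip_width: 0.62
grip_force: 65.5
```

```bash
cat > s.py <<'E'
from h import *
np.set_printoptions(precision=3,suppress=True)
s=sensors.read_state(); o=s["orientation"]; print(np.array(s["position"]),"yaw",round(np.degrees(np.arctan2(o[1][1],o[0][1])),1),"q6",s["qpos"][5],"F",s["ft_force"],"M",s["moment"],"tau6",s["tau"][5],s["time_s"])
E
python3 s.py
```

```text
[606.063  43.89  109.667] yaw 131.2 q6 -2.258462592172049 F [ 4.848 -0.172  3.918] M [ 0.005 -0.944 -0.093] tau6 3.031352162361145 13.6
```

Emit:
servo_tool --deltas '[{"x": -0.02, "y": -0.02, "z": 0.012, "wx": 0, "wy": 0, "wz": 0.5}, {"x": 0, "y": -0.006, "z": 0.012, "wx": 0, "wy": 0, "wz": 1}, {"x": 0, "y": -0.006, "z": 0.012, "wx": 0, "wy": 0, "wz": 1}, {"x": 0, "y": -0.006, "z": 0.012, "wx": 0, "wy": 0, "wz": 1}, {"x": 0, "y": -0.006, "z": 0.012, "wx": 0, "wy": 0, "wz": 1}, {"x": 0, "y": -0.006, "z": 0.012, "wx": 0, "wy": 0, "wz": 0.5}, {"x": 0, "y": 0, "z": 0, "wx": 0, "wy": 0, "wz": 0}]'

```text
time_s: 14.3
position: [607.1, 42.9, 107.6]
orientation: [[-1.0, -0.024, 0.002], [-0.024, 1.0, -0.001], [-0.002, -0.001, -1.0]]
ft_force: [2.0, -0.8, 6.9]
grip_width: 0.622
grip_force: 65.9
```

```bash
python3 s.py
```

```text
[607.058  42.932 107.649] yaw 91.3 q6 -1.5651971007582735 F [ 2.017 -0.837  6.87 ] M [-0.197 -0.321 -0.063] tau6 1.5332481265068054 14.3
```

Emit:
servo_tool --deltas '[{"x": -0.01, "y": 0, "z": -0.04, "wx": 0, "wy": 0, "wz": 0.5}, {"x": 0, "y": -0.006, "z": 0.012, "wx": 0, "wy": 0, "wz": 1}, {"x": 0, "y": -0.006, "z": 0.012, "wx": 0, "wy": 0, "wz": 1}, {"x": 0, "y": -0.006, "z": 0.012, "wx": 0, "wy": 0, "wz": 1}, {"x": 0, "y": -0.006, "z": 0.012, "wx": 0, "wy": 0, "wz": 0.5}, {"x": 0, "y": 0, "z": 0, "wx": 0, "wy": 0, "wz": 0}]'

```text
time_s: 14.9
position: [606.7, 42.2, 106.6]
orientation: [[-0.861, 0.509, 0.001], [0.509, 0.861, -0.001], [-0.001, -0.0, -1.0]]
ft_force: [0.7, -2.3, 2.9]
grip_width: 0.618
grip_force: 65.3
```

```bash
python3 s.py
```

```text
[606.693  42.189 106.568] yaw 59.4 q6 -1.009339823038023 F [ 0.692 -2.338  2.948] M [-0.404 -0.26  -0.04 ] tau6 1.8508020043373108 14.9
```

Emit:
servo_tool --deltas '[{"x": -0.008, "y": -0.014, "z": -0.01, "wx": 0, "wy": 0, "wz": 0.5}, {"x": 0, "y": -0.006, "z": 0.012, "wx": 0, "wy": 0, "wz": 1}, {"x": 0, "y": -0.006, "z": 0.012, "wx": 0, "wy": 0, "wz": 1}, {"x": 0, "y": -0.006, "z": 0.012, "wx": 0, "wy": 0, "wz": 1}, {"x": 0, "y": -0.006, "z": 0.012, "wx": 0, "wy": 0, "wz": 0.5}, {"x": 0, "y": 0, "z": 0, "wx": 0, "wy": 0, "wz": 0}]'

```text
time_s: 15.5
position: [606.0, 41.4, 105.3]
orientation: [[-0.462, 0.887, 0.0], [0.887, 0.462, -0.0], [-0.0, 0.0, -1.0]]
ft_force: [0.5, -0.2, 3.3]
grip_width: 0.627
grip_force: 65.3
```

```bash
python3 s.py
```

```text
[605.99   41.425 105.277] yaw 27.5 q6 -0.45435009572854257 F [ 0.479 -0.23   3.256] M [-0.128 -0.116 -0.067] tau6 1.8256301432847977 15.5
```

Emit:
servo_tool --deltas '[{"x": 0, "y": -0.003, "z": -0.03, "wx": 0, "wy": 0, "wz": 0.5}, {"x": 0, "y": -0.006, "z": 0.012, "wx": 0, "wy": 0, "wz": 1}, {"x": 0, "y": -0.006, "z": 0.012, "wx": 0, "wy": 0, "wz": 1}, {"x": 0, "y": -0.006, "z": 0.012, "wx": 0, "wy": 0, "wz": 1}, {"x": 0, "y": -0.006, "z": 0.012, "wx": 0, "wy": 0, "wz": 0.5}, {"x": 0, "y": 0, "z": 0, "wx": 0, "wy": 0, "wz": 0}]'

```text
time_s: 16.1
position: [604.9, 41.2, 104.1]
orientation: [[0.076, 0.997, -0.001], [0.997, -0.076, -0.0], [-0.0, -0.001, -1.0]]
ft_force: [1.3, -0.5, -1.7]
grip_width: 0.618
grip_force: 64.9
```

```bash
python3 s.py
```

```text
[604.907  41.206 104.074] yaw -4.4 q6 0.10264622809189959 F [ 1.265 -0.549 -1.729] M [-0.129 -0.104 -0.023] tau6 1.8903471529483795 16.1
```

Emit:
servo_tool --deltas '[{"x": 0, "y": -0.003, "z": 0.006, "wx": 0, "wy": 0, "wz": 0.5}, {"x": 0, "y": -0.006, "z": 0.012, "wx": 0, "wy": 0, "wz": 1}, {"x": 0, "y": -0.006, "z": 0.012, "wx": 0, "wy": 0, "wz": 1}, {"x": 0, "y": -0.006, "z": 0.006, "wx": 0, "wy": 0, "wz": 0.5}, {"x": 0, "y": 0, "z": 0, "wx": 0, "wy": 0, "wz": 0}]'

```text
time_s: 16.6
position: [604.3, 41.5, 103.1]
orientation: [[0.475, 0.88, -0.001], [0.88, -0.475, -0.0], [-0.0, -0.001, -1.0]]
ft_force: [0.4, -1.4, -1.5]
grip_width: 0.627
grip_force: 64.8
```

```bash
python3 s.py
```

```text
[604.328  41.477 103.061] yaw -28.3 q6 0.5210735609233698 F [ 0.411 -1.387 -1.476] M [-0.068 -0.085  0.021] tau6 1.9028905034065247 16.6
```

Emit:
servo_tool --deltas '[{"x": 0, "y": -0.003, "z": 0.006, "wx": 0, "wy": 0, "wz": 0.5}, {"x": 0, "y": -0.006, "z": 0.012, "wx": 0, "wy": 0, "wz": 1}, {"x": 0, "y": -0.006, "z": 0.012, "wx": 0, "wy": 0, "wz": 1}, {"x": 0, "y": -0.006, "z": 0.006, "wx": 0, "wy": 0, "wz": 0.5}, {"x": 0, "y": 0, "z": 0, "wx": 0, "wy": 0, "wz": 0}]'

```text
time_s: 17.1
position: [603.9, 41.9, 102.1]
orientation: [[0.791, 0.611, -0.001], [0.611, -0.791, -0.0], [-0.001, -0.0, -1.0]]
ft_force: [-0.7, 0.1, -1.2]
grip_width: 0.622
grip_force: 64.8
```

```bash
python3 s.py
```

```text
[603.872  41.912 102.135] yaw -52.3 q6 0.9401613011299892 F [-0.652  0.124 -1.169] M [-0.055  0.1   -0.045] tau6 1.8916263431310654 17.1
```

Emit:
servo_tool --deltas '[{"x": 0, "y": -0.003, "z": 0.006, "wx": 0, "wy": 0, "wz": 0.5}, {"x": 0, "y": -0.006, "z": 0.012, "wx": 0, "wy": 0, "wz": 1}, {"x": 0, "y": -0.006, "z": 0.012, "wx": 0, "wy": 0, "wz": 1}, {"x": 0, "y": -0.006, "z": 0.006, "wx": 0, "wy": 0, "wz": 0.5}, {"x": 0, "y": 0, "z": 0, "wx": 0, "wy": 0, "wz": 0}]'

```text
time_s: 17.6
position: [603.7, 42.4, 101.3]
orientation: [[0.972, 0.237, -0.0], [0.237, -0.972, -0.0], [-0.0, 0.0, -1.0]]
ft_force: [0.1, 0.2, -1.6]
grip_width: 0.62
grip_force: 64.9
```

```bash
python3 s.py
```

```text
[603.746  42.435 101.263] yaw -76.3 q6 1.3596502137717628 F [ 0.107  0.151 -1.574] M [-0.089  0.104 -0.023] tau6 1.8968718498945236 17.6
```

Emit:
servo_tool --deltas '[{"x": 0, "y": -0.003, "z": 0.006, "wx": 0, "wy": 0, "wz": 0.5}, {"x": 0, "y": -0.006, "z": 0.012, "wx": 0, "wy": 0, "wz": 1}, {"x": 0, "y": -0.006, "z": 0.012, "wx": 0, "wy": 0, "wz": 1}, {"x": 0, "y": -0.006, "z": 0.006, "wx": 0, "wy": 0, "wz": 0.5}, {"x": 0, "y": 0, "z": 0, "wx": 0, "wy": 0, "wz": 0}]'

```text
time_s: 18.1
position: [603.7, 43.2, 100.2]
orientation: [[0.984, -0.178, -0.0], [-0.178, -0.984, 0.0], [-0.0, -0.0, -1.0]]
ft_force: [-0.1, -0.1, -0.6]
grip_width: 0.624
grip_force: 64.9
```

```bash
python3 s.py
```

```text
[603.656  43.151 100.158] yaw -100.3 q6 1.7793727547851217 F [-0.139 -0.113 -0.561] M [ 0.115 -0.023 -0.015] tau6 1.9007284194231033 18.1
```

Emit:
servo_tool --deltas '[{"x": 0, "y": -0.003, "z": 0.006, "wx": 0, "wy": 0, "wz": 0.5}, {"x": 0, "y": -0.006, "z": 0.012, "wx": 0, "wy": 0, "wz": 1}, {"x": 0, "y": -0.006, "z": 0.012, "wx": 0, "wy": 0, "wz": 1}, {"x": 0, "y": -0.006, "z": 0.006, "wx": 0, "wy": 0, "wz": 0.5}, {"x": 0, "y": 0, "z": 0, "wx": 0, "wy": 0, "wz": 0}]'

```text
time_s: 18.6
position: [603.9, 43.7, 99.1]
orientation: [[0.826, -0.563, -0.0], [-0.563, -0.826, 0.0], [-0.0, 0.0, -1.0]]
ft_force: [0.3, 0.2, -0.8]
grip_width: 0.616
grip_force: 65.0
```

```bash
python3 s.py
```

```text
[603.939  43.727  99.144] yaw -124.3 q6 2.199085111094085 F [ 0.25   0.197 -0.829] M [ 0.05   0.026 -0.009] tau6 1.9044289737939835 18.6
```

Emit:
servo_tool --deltas '[{"x": 0, "y": -0.003, "z": 0.006, "wx": 0, "wy": 0, "wz": 0.5}, {"x": 0, "y": -0.006, "z": 0.012, "wx": 0, "wy": 0, "wz": 1}, {"x": 0, "y": -0.006, "z": 0.012, "wx": 0, "wy": 0, "wz": 1}, {"x": 0, "y": -0.006, "z": 0.006, "wx": 0, "wy": 0, "wz": 0.5}, {"x": 0, "y": 0, "z": 0, "wx": 0, "wy": 0, "wz": 0}]'

```text
time_s: 19.1
position: [604.6, 44.2, 98.6]
orientation: [[0.526, -0.851, 0.001], [-0.851, -0.526, 0.0], [0.0, -0.001, -1.0]]
ft_force: [-1.2, -0.5, 4.5]
grip_width: 0.624
grip_force: 65.5
```

```bash
python3 s.py
```

```text
[604.587  44.182  98.607] yaw -148.3 q6 2.6186123415665126 F [-1.189 -0.512  4.508] M [ 0.195  0.33  -0.008] tau6 1.8969762325286865 19.1
```

The turn count is 316° (0.88). The vertical force has risen and the descent has lagged, so the nut has met the bar. The wrist is near its limit, so I'll let go, go back half a turn, and regrip.

Emit:
servo_tool --deltas '[{"x": 0, "y": 0, "z": 0, "wx": 0, "wy": 0, "wz": 0}, {"x": 0, "y": 0, "z": 0, "wx": 0, "wy": 0, "wz": 0}, {"x": 0, "y": 0, "z": 0, "wx": 0, "wy": 0, "wz": 0}, {"x": 0, "y": 0, "z": 0, "wx": 0, "wy": 0, "wz": 0}, {"x": 0, "y": 0, "z": 0, "wx": 0, "wy": 0, "wz": 0}, {"x": 0, "y": 0, "z": 0, "wx": 0, "wy": 0, "wz": 0}]' --jaw 1

```text
time_s: 19.7
position: [604.4, 44.1, 98.0]
orientation: [[0.522, -0.853, -0.0], [-0.853, -0.522, -0.0], [-0.0, 0.0, -1.0]]
ft_force: [-0.5, -0.7, -0.1]
grip_width: 1.001
grip_force: 0.0
```

```bash
python3 s.py; python3 st.py _c.png
```

```text
[604.407  44.131  97.983] yaw -148.5 q6 2.623010760885162 F [-0.496 -0.743 -0.069] M [ 0.018  0.005 -0.036] tau6 -0.019597691134549677 19.7
[604.407  44.131  97.983] yaw y -148.52243609943042 [ 0.031  0.035  1.747 -0.     1.36   2.623] 19.7 [-0.496 -0.743 -0.069] [ 0.018  0.005 -0.036]
wrist stud_tip 0.75 [605.1  43.  136.2] [318.886 367.625] at139: [606.309  41.088]
wrist nut_center 0.88 [607.5  43.5 114.1] [312.966 331.064] at139: [615.895  29.377]
top nut_center 0.54 [604.8  43.5 114.1] [289.636 227.484] at139: [598.59   41.374]
top nut_center 0.15 [524.2 293.4  96.6] [173.06  262.732] at139: [517.327 278.958]
side stud_tip 0.43 [606.1  38.6 140.2] [330.109 199.762] at139: [606.808  39.774]
side nut_center 0.85 [603.   40.4 119.7] [328.718 206.405] at139: [591.949  21.927]
```

Emit:
servo_tool --deltas '[{"x": 0.04, "y": 0, "z": 0, "wx": 0, "wy": 0, "wz": -1}, {"x": 0, "y": 0, "z": 0, "wx": 0, "wy": 0, "wz": -1}, {"x": 0, "y": 0, "z": 0, "wx": 0, "wy": 0, "wz": -1}, {"x": 0, "y": 0, "z": 0, "wx": 0, "wy": 0, "wz": -1}, {"x": 0, "y": 0, "z": 0, "wx": 0, "wy": 0, "wz": -1}, {"x": 0, "y": 0, "z": 0, "wx": 0, "wy": 0, "wz": -1}, {"x": 0, "y": 0, "z": 0, "wx": 0, "wy": 0, "wz": -1}, {"x": 0, "y": 0, "z": 0, "wx": 0, "wy": 0, "wz": -1}, {"x": 0, "y": 0, "z": 0, "wx": 0, "wy": 0, "wz": -1}, {"x": 0, "y": 0, "z": 0, "wx": 0, "wy": 0, "wz": -1}, {"x": 0, "y": 0, "z": 0, "wx": 0, "wy": 0, "wz": -1}, {"x": 0, "y": 0, "z": 0, "wx": 0, "wy": 0, "wz": -1}, {"x": 0, "y": 0, "z": 0, "wx": 0, "wy": 0, "wz": -1}, {"x": 0, "y": 0, "z": 0, "wx": 0, "wy": 0, "wz": -1}, {"x": 0, "y": 0, "z": 0, "wx": 0, "wy": 0, "wz": -1}, {"x": 0, "y": 0, "z": 0, "wx": 0, "wy": 0, "wz": -1}, {"x": 0, "y": 0, "z": 0, "wx": 0, "wy": 0, "wz": -1}, {"x": 0, "y": 0, "z": 0, "wx": 0, "wy": 0, "wz": -1}, {"x": 0, "y": 0, "z": 0, "wx": 0, "wy": 0, "wz": -1}, {"x": 0, "y": 0, "z": 0, "wx": 0, "wy": 0, "wz": -1}]'

```text
time_s: 22.15
position: [605.0, 43.1, 98.1]
orientation: [[-0.204, 0.979, -0.0], [0.979, 0.204, 0.0], [0.0, -0.0, -1.0]]
ft_force: [-0.1, 0.4, 0.0]
grip_width: 0.995
grip_force: 0.0
```

Emit:
servo_tool --deltas '[{"x": 0, "y": 0, "z": 0, "wx": 0, "wy": 0, "wz": -1}, {"x": 0, "y": 0, "z": 0, "wx": 0, "wy": 0, "wz": -1}, {"x": 0, "y": 0, "z": 0, "wx": 0, "wy": 0, "wz": -0.5}, {"x": 0, "y": 0, "z": 0, "wx": 0, "wy": 0, "wz": 0}]'

```text
time_s: 22.55
position: [605.0, 43.1, 98.1]
orientation: [[-0.523, 0.852, 0.0], [0.852, 0.523, -0.0], [-0.0, 0.0, -1.0]]
ft_force: [0.1, 0.4, 0.2]
grip_width: 0.998
grip_force: 0.0
```

Emit:
servo_tool --deltas '[{"x": 0, "y": 0, "z": 0, "wx": 0, "wy": 0, "wz": 0}, {"x": 0, "y": 0, "z": 0, "wx": 0, "wy": 0, "wz": 0}, {"x": 0, "y": 0, "z": 0, "wx": 0, "wy": 0, "wz": 0}, {"x": 0, "y": 0, "z": 0, "wx": 0, "wy": 0, "wz": 0}, {"x": 0, "y": 0, "z": 0, "wx": 0, "wy": 0, "wz": 0}, {"x": 0, "y": 0, "z": 0, "wx": 0, "wy": 0, "wz": 0}, {"x": 0, "y": 0, "z": 0, "wx": 0, "wy": 0, "wz": 0}]' --jaw -1

```text
time_s: 23.25
position: [605.1, 43.1, 98.2]
orientation: [[-0.522, 0.853, 0.0], [0.853, 0.522, 0.0], [-0.0, 0.0, -1.0]]
ft_force: [-1.4, 1.3, 3.6]
grip_width: 0.623
grip_force: 67.0
```

```bash
python3 s.py
```

```text
[605.144  43.109  98.206] yaw 31.4 q6 -0.5198007951636876 F [-1.366  1.308  3.583] M [ 0.107 -0.023 -0.03 ] tau6 -0.03136172890663147 23.25
```

Emit:
servo_tool --deltas '[{"x": 0, "y": 0, "z": -0.015, "wx": 0, "wy": 0, "wz": 0}, {"x": 0, "y": 0, "z": 0.006, "wx": 0, "wy": 0, "wz": 0.5}, {"x": 0, "y": 0, "z": 0.006, "wx": 0, "wy": 0, "wz": 0.5}, {"x": 0, "y": 0, "z": 0.006, "wx": 0, "wy": 0, "wz": 0.5}, {"x": 0, "y": 0, "z": 0, "wx": 0, "wy": 0, "wz": 0}]'

```text
time_s: 23.75
position: [605.0, 43.2, 98.0]
orientation: [[-0.332, 0.943, -0.0], [0.943, 0.332, 0.0], [0.0, -0.0, -1.0]]
ft_force: [0.3, 0.6, 2.1]
grip_width: 0.624
grip_force: 67.1
```

```bash
python3 s.py
```

```text
[605.005  43.185  98.003] yaw 19.4 q6 -0.3091843277278098 F [0.306 0.612 2.099] M [ 0.188  0.12  -0.079] tau6 1.5962252765893936 23.75
```

Emit:
servo_tool --deltas '[{"x": 0, "y": 0, "z": 0, "wx": 0, "wy": 0, "wz": 0.5}, {"x": 0, "y": 0, "z": 0.006, "wx": 0, "wy": 0, "wz": 0.5}, {"x": 0, "y": 0, "z": 0.006, "wx": 0, "wy": 0, "wz": 0.5}, {"x": 0, "y": 0, "z": 0, "wx": 0, "wy": 0, "wz": 0}]'

```text
time_s: 24.15
position: [604.9, 43.0, 97.6]
orientation: [[-0.13, 0.991, -0.0], [0.991, 0.13, -0.0], [-0.0, -0.0, -1.0]]
ft_force: [-1.3, -1.0, 3.2]
grip_width: 0.617
grip_force: 67.2
```

```bash
python3 s.py
```

```text
[604.939  42.982  97.636] yaw 7.5 q6 -0.10169017821856564 F [-1.268 -1.041  3.247] M [ 0.029  0.397 -0.118] tau6 1.5943534299731255 24.15
```

Emit:
servo_tool --deltas '[{"x": 0, "y": 0, "z": 0.006, "wx": 0, "wy": 0, "wz": 0.5}, {"x": 0, "y": 0, "z": 0.006, "wx": 0, "wy": 0, "wz": 0.5}, {"x": 0, "y": 0, "z": 0.006, "wx": 0, "wy": 0, "wz": 0.5}, {"x": 0, "y": 0, "z": 0, "wx": 0, "wy": 0, "wz": 0}]'

```text
time_s: 24.55
position: [605.0, 42.9, 97.2]
orientation: [[0.078, 0.997, -0.0], [0.997, -0.078, -0.0], [-0.0, -0.0, -1.0]]
ft_force: [-2.1, -1.5, 4.8]
grip_width: 0.627
grip_force: 67.3
```

```bash
python3 s.py
```

```text
[604.956  42.914  97.215] yaw -4.5 q6 0.10714367955502477 F [-2.062 -1.518  4.819] M [-0.001  0.572 -0.086] tau6 1.379745975136757 24.55
```

Emit:
servo_tool --deltas '[{"x": 0, "y": 0, "z": -0.025, "wx": 0, "wy": 0, "wz": 0}, {"x": 0, "y": 0, "z": 0.003, "wx": 0, "wy": 0, "wz": 0.5}, {"x": 0, "y": 0, "z": 0, "wx": 0, "wy": 0, "wz": 0}]'

```text
time_s: 24.85
position: [604.8, 43.0, 97.2]
orientation: [[0.148, 0.989, -0.001], [0.989, -0.148, -0.0], [-0.0, -0.001, -1.0]]
ft_force: [0.4, -2.3, -2.1]
grip_width: 0.624
grip_force: 66.5
```

```bash
python3 s.py
```

```text
[604.755  42.97   97.22 ] yaw -8.5 q6 0.1773035952860069 F [ 0.375 -2.266 -2.137] M [-0.194  0.314 -0.183] tau6 1.2909619510173798 24.85
```

Emit:
servo_tool --deltas '[{"x": 0, "y": 0, "z": 0.006, "wx": 0, "wy": 0, "wz": 0.5}, {"x": 0, "y": 0, "z": 0.006, "wx": 0, "wy": 0, "wz": 0.5}, {"x": 0, "y": 0, "z": 0, "wx": 0, "wy": 0, "wz": 0}]'

```text
time_s: 25.15
position: [604.8, 43.0, 96.9]
orientation: [[0.283, 0.959, -0.001], [0.959, -0.283, -0.0], [-0.0, -0.001, -1.0]]
ft_force: [0.5, -3.7, -2.6]
grip_width: 0.621
grip_force: 66.3
```

```bash
python3 s.py
```

```text
[604.829  43.032  96.902] yaw -16.4 q6 0.3161202222051001 F [ 0.453 -3.664 -2.638] M [-0.096  0.28  -0.232] tau6 1.3991832733154297 25.15
```

Emit:
servo_tool --deltas '[{"x": -0.01, "y": 0, "z": 0.006, "wx": 0, "wy": 0, "wz": 0.5}, {"x": 0, "y": 0, "z": 0.006, "wx": 0, "wy": 0, "wz": 0.5}, {"x": 0, "y": 0, "z": 0, "wx": 0, "wy": 0, "wz": 0}]'

```text
time_s: 25.45
position: [604.7, 42.9, 96.7]
orientation: [[0.413, 0.911, -0.001], [0.911, -0.413, 0.0], [-0.0, -0.001, -1.0]]
ft_force: [-0.5, -1.0, -4.0]
grip_width: 0.623
grip_force: 66.3
```

```bash
python3 s.py
```

```text
[604.722  42.948  96.654] yaw -24.4 q6 0.4545386052493439 F [-0.455 -1.015 -4.025] M [ 0.2    0.488 -0.257] tau6 1.3404978811740875 25.45
```

Emit:
servo_tool --deltas '[{"x": 0, "y": 0, "z": 0.006, "wx": 0, "wy": 0, "wz": 0.5}, {"x": 0, "y": 0, "z": 0.006, "wx": 0, "wy": 0, "wz": 0.5}, {"x": 0, "y": 0, "z": 0, "wx": 0, "wy": 0, "wz": 0}]'

```text
time_s: 25.75
position: [604.8, 42.9, 96.3]
orientation: [[0.535, 0.845, -0.001], [0.845, -0.535, 0.0], [-0.0, -0.001, -1.0]]
ft_force: [0.8, -1.2, -3.5]
grip_width: 0.621
grip_force: 66.1
```

```bash
python3 s.py
```

```text
[604.79   42.861  96.287] yaw -32.4 q6 0.5936818503306048 F [ 0.827 -1.227 -3.503] M [ 0.209  0.357 -0.202] tau6 1.3297298178076744 25.75
```

```bash
cat > av.py <<'E'
from h import *
np.set_printoptions(precision=3,suppress=True)
L=[]
for i in range(8):
    s=sensors.read_state(); L.append(np.r_[s["position"][2],s["ft_force"],s["moment"],s["tau"][5],s["qpos"][5]]); cams.get_image("top")
L=np.array(L); print("z F M tau6 q6"); print(L.mean(0)); print(L.std(0)); o=s["orientation"];print("yaw",np.degrees(np.arctan2(o[1][1],o[0][1])),s["time_s"])
E
python3 av.py
```

```text
z F M tau6 q6
[96.312  0.825 -1.149 -5.578  0.244  0.351 -0.136  0.149  0.594]
[0.022 0.385 0.371 1.042 0.037 0.028 0.083 0.484 0.001]
yaw -32.45838946239944 26.1
```

Emit:
servo_tool --deltas '[{"x": 0, "y": 0, "z": 0.006, "wx": 0, "wy": 0, "wz": 0.5}, {"x": 0, "y": 0, "z": 0.006, "wx": 0, "wy": 0, "wz": 0.5}, {"x": 0, "y": 0, "z": 0, "wx": 0, "wy": 0, "wz": 0}]'

```text
time_s: 26.45
position: [604.8, 42.9, 96.1]
orientation: [[0.651, 0.759, -0.001], [0.759, -0.651, 0.0], [-0.0, -0.0, -1.0]]
ft_force: [0.2, -1.2, -5.8]
grip_width: 0.62
grip_force: 65.8
```

```bash
python3 av.py
```

```text
z F M tau6 q6
[96.091 -0.451 -0.708 -7.251  0.478  0.558 -0.325  0.002  0.735]
[0.014 0.411 0.5   0.709 0.038 0.057 0.091 0.496 0.001]
yaw -40.496555646943975 26.8
```

Emit:
servo_tool --deltas '[{"x": 0, "y": 0, "z": 0.016, "wx": 0, "wy": 0, "wz": 0.5}, {"x": 0, "y": 0, "z": 0.006, "wx": 0, "wy": 0, "wz": 0.5}, {"x": 0, "y": 0, "z": 0, "wx": 0, "wy": 0, "wz": 0}]'

```text
time_s: 27.15
position: [604.9, 42.9, 95.7]
orientation: [[0.75, 0.662, -0.0], [0.662, -0.75, -0.0], [-0.0, -0.0, -1.0]]
ft_force: [-1.0, -1.0, -5.8]
grip_width: 0.623
grip_force: 66.0
```

```bash
sed -i 's/^L=np.array(L);/L=np.array(L); print("Mz",L[:,6],"Fz",L[:,3]);/' av.py; python3 av.py
```

```text
Mz [-0.339 -0.259 -0.312 -0.228 -0.203 -0.164 -0.146 -0.153] Fz [-5.813 -4.854 -4.684 -4.09  -5.058 -4.43  -4.168 -4.368]
z F M tau6 q6
[95.722 -2.165 -0.312 -4.683  0.611  0.883 -0.226  0.079  0.875]
[0.014 0.952 0.723 0.528 0.022 0.065 0.068 0.5   0.001]
yaw -48.49711815616905 27.5
```

The push, depth and torque readings fit one model: the rise began near 292°, 9 N/mm, and about 0.012 N m per N. That puts the load now at about 29 N, within 17 to 34 N over the allowed torque range. I'll add a 6° nudge and let go.

Emit:
servo_tool --deltas '[{"x": 0, "y": 0, "z": 0.012, "wx": 0, "wy": 0, "wz": 0.4}, {"x": 0, "y": 0, "z": 0.006, "wx": 0, "wy": 0, "wz": 0.35}, {"x": 0, "y": 0, "z": 0, "wx": 0, "wy": 0, "wz": 0}]'

```text
time_s: 27.85
position: [605.1, 42.7, 95.4]
orientation: [[0.815, 0.58, 0.001], [0.58, -0.815, -0.0], [0.0, 0.0, -1.0]]
ft_force: [-2.7, -1.9, -1.9]
grip_width: 0.621
grip_force: 66.5
```

```bash
python3 s.py
```

```text
[605.112  42.748  95.396] yaw -54.6 q6 0.9809768989543698 F [-2.721 -1.855 -1.918] M [ 0.516  0.842 -0.138] tau6 0.9980862960219383 27.85
```

Emit:
servo_tool --deltas '[{"x": 0, "y": 0, "z": 0, "wx": 0, "wy": 0, "wz": 0}, {"x": 0, "y": 0, "z": 0, "wx": 0, "wy": 0, "wz": 0}, {"x": 0, "y": 0, "z": 0, "wx": 0, "wy": 0, "wz": 0}, {"x": 0, "y": 0, "z": 0, "wx": 0, "wy": 0, "wz": 0}, {"x": 0, "y": 0, "z": 0, "wx": 0, "wy": 0, "wz": 0}, {"x": 0, "y": 0, "z": 0, "wx": 0, "wy": 0, "wz": 0}]' --jaw 1

```text
time_s: 28.45
position: [605.0, 42.8, 95.1]
orientation: [[0.814, 0.58, 0.0], [0.58, -0.814, -0.0], [0.0, 0.0, -1.0]]
ft_force: [0.3, 0.0, 1.0]
grip_width: 1.004
grip_force: 0.0
```

Emit:
servo_tool --deltas '[{"x": 0, "y": 0, "z": -0.3, "wx": 0, "wy": 0, "wz": 0}, {"x": 0, "y": 0, "z": -0.6, "wx": 0, "wy": 0, "wz": 0}, {"x": 0, "y": 0, "z": -1, "wx": 0, "wy": 0, "wz": 0}, {"x": 0, "y": 0, "z": -1, "wx": 0, "wy": 0, "wz": 0}, {"x": 0, "y": 0, "z": -1, "wx": 0, "wy": 0, "wz": 0}, {"x": 0, "y": 0, "z": -0.5, "wx": 0, "wy": 0, "wz": 0}, {"x": 0, "y": 0, "z": 0, "wx": 0, "wy": 0, "wz": 0}]'

```text
time_s: 29.15
position: [605.6, 42.9, 229.6]
orientation: [[0.815, 0.58, 0.004], [0.58, -0.815, 0.0], [0.003, 0.002, -1.0]]
ft_force: [0.8, 0.4, 0.5]
grip_width: 1.004
grip_force: 0.0
```

```bash
python3 st.py _d.png; python3 -c "
import cv2,numpy as np
a=cv2.imread('pics/wrist_d.png');b=cv2.imread('pics/side_d.png')[130:250,260:380]
cv2.imwrite('pics/d.png',np.hstack([cv2.resize(a,(400,300)),cv2.resize(b,(300,300),interpolation=2)]))"
```

```text
[605.602  42.861 229.603] yaw y -54.54091439723199 [ 0.029 -0.033  1.598  0.     1.573  0.981] 29.15 [0.793 0.377 0.453] [ 0.001 -0.032  0.054]
wrist stud_tip 0.69 [608.6  41.5 135. ] [317.148 244.929] at139: [609.726  42.339]
wrist nut_center 0.88 [606.6  43.3 113. ] [313.608 236.364] at139: [613.497  48.113]
top stud_tip 0.61 [606.   41.4 132.8] [289.992 224.797] at139: [604.415  40.874]
top nut_center 0.78 [604.3  40.9 111.4] [290.924 228.045] at139: [597.451  38.625]
side stud_tip 0.69 [605.3  40.8 137.4] [329.335 200.27 ] at139: [604.36   39.235]
side nut_center 0.57 [602.1  43.2 112.7] [327.819 208.091] at139: [587.191  18.146]
```

View pics/d.png

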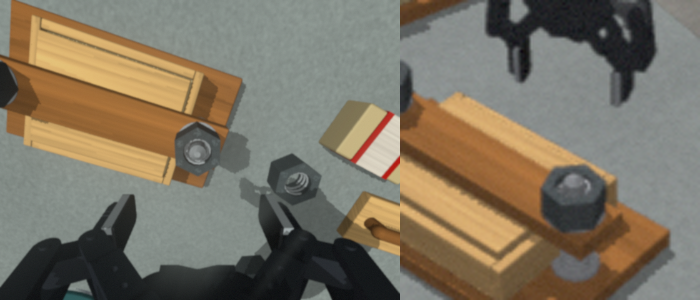

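The picture shows the nut sitting level on the stud, bearing on the bar end (wrist (197,148), side crop (572,197)). The gripper is open and clear of it, and the bystanders are untouched. The depth and torque estimates agree on about 30 N, so I'm handing in.

```bash
python3 -c "
from bench import finish_job
print(finish_job())"
```

```text
the job is handed in; nothing more can be done
None
```

I set the smallest nut on the bare stud, screwed it down about 1.1 turns to an estimated 30 N on the clamp bar (inferred from depth and torque, not measured directly), let go, and handed the job in at about 29 s; no verdict came back.

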